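Empty one bay of the carver's sorting tray

TASK

Set the long-handled catch box on the bench under the open corner of the divided tray's bay that holds the two small balls. Press gently on that corner's wooden bar until the stop leg below it rests on the stand's base, and let both small balls roll out through the gap into the catch box without touching a ball with the gripper. Then let the tray come back level on its stand, with every other piece still in its own bay, the catch box standing flat on the bench and the gouge, mallet and offcut left where they are.

Things in the scene. Friction and masses are not known exactly. Their poses are not given: they have to be found in the camera images.
- stand: Fixed dark-wood stand: a base disc 172 mm across and 30 mm high, with a drum 80 mm across on it, its flat top 74 mm above the bench. The tray lies on the drum and tips over the drum's edge. Origin: centre of the underside, on the bench.
- tray: Loose square tray 180 x 180 mm, 0.35 to 0.7 kg, centred on the drum. Origin: centre of its underside, x, y along its sides, z up. Floor 6 mm; 6 mm walls, top at 40 mm; dividers on x = 0 and y = 0 (to 34 mm) make four bays, each open at the outer corner: walls end 44 mm short of it. Cleats below limit sliding on the drum to 3 to 6 mm. Let go, it falls back level.
- stop_leg: Leg under the small balls' corner, 14 mm across, hanging 25 mm down from its origin at (60, -60, 0) mm in the tray's frame; axes as the tray's. Other corners have the like. When the tray is tipped about 0.42 rad the leg stops on the stand's base disc and the pressing force rises sharply.
- bar (a point): Where to press: middle of the top of the bar (72 x 20 x 8 mm) bridging the small balls' open corner; (70, -70, 48) mm in the tray's frame, axes as the tray's. 2 to 7 N tips the tray over the drum's edge. Balls roll only from 0.15 to 0.25 rad on and can hang back for a moment; letting the bar up a little and pressing again sets them going.
- gap (a point): Outermost corner of the floor's upper face in the small balls' bay, where they roll off; (90, -90, 6) mm in the tray's frame, axes as the tray's. Level it is 127 mm from the stand's axis; tipped to the stop about 122 mm, with its underside some 39 mm above the bench.
- catch: Loose open plywood box, 0.2 to 0.42 kg, outside 104 x 104 x 30 mm, walls 5 mm, with a handle 18 mm wide, 5 to 27 mm above the bench, out to 136 mm from the origin along -x. Origin: centre of the underside, z up. Its centre 145 mm from the stand's axis, below the open corner, handle pointing away from the stand: it clears the stand and catches the balls.
- small0_center (a point): Centre of a small wooden ball, 20 mm diameter, 12 g. Lies in the +x, -y bay at the start.
- small1_center (a point): Centre of a small ball like small0.
- small0: The same small ball as point small0_center; origin a point on its surface, which turns with it.
- small1: The same small ball as point small1_center; origin on its surface.
- large0_center (a point): Centre of a large wooden ball, 28 mm diameter, in the +x, +y bay; must stay there.
- large1_center (a point): Centre of a large ball like large0, in the +x, +y bay.
- large2_center (a point): Centre of a large ball like large0, in the -x, -y bay; must stay there.
- disc: Wooden disc, 28 mm diameter, 12 mm thick, in the -x, -y bay; must stay there. Origin: centre of the underside.
- plug0: Square wooden plug 22 x 22 x 14 mm in the -x, +y bay; must stay there. Origin: centre of the underside.
- plug1: A plug like plug0, in the same bay.
- gouge: Bystander: carving gouge, 200 mm long, lying loose left of the tray. Origin near its middle, on the bench.
- mallet: Bystander: wooden mallet lying at the far right: head 70 x 120 x 60 mm, 200 mm handle along +x. Origin: centre of the head's underside.
- offcut: Bystander: wooden offcut 90 x 60 x 45 mm with a boss on top, at the far left. Origin: centre of its underside.
Things that resemble listed ones, but are neither listed nor needed, are in the scene too. Leave any purple look-alike of the catch alone.

How it is judged:
By the outcome, as a careful person would: the job done as asked, in the order asked, and still so for the second after the job is handed in, with the robot touching nothing.
It also fails if it takes over 58 s, if anything falls off the work surface, if the arm or the gripper's body presses on something with over 40 N, if the wrist force passes 120 N, or if a joint passes its speed limit or range.

ROBOT

A 6-joint arm with a two-finger parallel gripper is mounted at the origin on the work surface. World frame = base frame: x ahead of the robot, y to its left, z up, the work surface at z = 0. Lengths are in mm, angles in rad, forces in N, time in s.
With the tool pointing down it reaches from about 275 to 750 mm from the base axis. Payload 10.2 kg.
Tool frame: the origin (TCP) lies between the finger pads; the fingertips stand 17 mm ahead of it and the grasp point (between the pads) lies 2 mm behind it; y points along the fingers, x is the direction in which the jaws open and shut, and the axes are right-handed (so a half turn about y gives the same grasp; the last joint's range is limited). The gripper opens to 85 mm and grips with 20 to 120 N. Pads are 22 mm wide; open, the fingers measure 114 mm over their backs; the gripper's body (76 mm by 85 mm) begins 54 mm behind the grasp point. The pads swing forward as they close: fully open they stand 13 mm farther back than shut.
Start: joints at [-1.438, 0.313, 1.498, -0, 1.331, -0.223], TCP at [182.866, -492.129, 248.294] pointing down, gripper open.
Joint ranges: [-2.94, 2.94], [-0.97, 2.17], [0.19, 2.56], [-1.23, 4.37], [0.02, 3.11], [-2.88, 2.88]. Speed limits (rad/s): [2.39, 2.39, 3.01, 3.14, 3.14, 3.14].

INTERFACE

Orientations are given as a unit quaternion [w, x, y, z].
In Python, from rig import ctrl gives the robot as it stands.
- The arm moves only by the tool jog_arm, never from a script. Its argument "targets" is a list of rows, each an object with "offset": the shift along the tool's x, y, z in m, a list of three; "yaw": the turn about the tool's y in rad. In form: [{"offset": [dx, dy, dz], "yaw": yaw}, ...]. A call has 1 to 12 rows; each row is the pose to reach, as a shift and turn from the pose measured when the call began, along the tool's axes at that moment; what a row does not reach only later rows make up. A row lasts 1/12 s, in which the tool goes at most 41.7 mm and 7.16 degrees, less where a joint would pass 70% of its speed; a pose out of reach is approached as far as the arm can. A call with a gripper value outside its range is refused whole. "fingers" is the finger opening in m, from 0 to 0.0854, set as the call begins (left out, the last holds). The fingers move at their own pace and stop on an object; "grip_force" is the grip in N (left out, the last holds). Time passes only in rows, so rows that repeat a pose let the fingers close. It gives the time, the measured TCP pose, the force and the opening at its end, in the units of the state.
- ctrl.sense(): the state, without advancing time (a new reading comes with each control period).
- ctrl.capture(name): name is "scene" or "top"; returns a dict with "img" (384x512x3 uint8, red, green, blue), "intrinsics" (3x3 intrinsics, pixels), "k1" (the pictures are not rectified: a ray, as slopes to the right and down, at radius r is drawn at 1 + k1 r^2 times it, then the intrinsics apply), "T" (4x4, takes a point from camera to world coordinates). Camera axes: x right, y up, looking along -z (the intrinsics and any distortion apply to the point x, -y, -z); pixel columns grow to the right and rows downward; lengths in mm; the calibration is good to about 2 mm. A picture is of the moment at which its call begins. There is no depth.
- ctrl.finish_job(): hands the job in, once; it reports no verdict.
Trained networks look in the newest picture that a camera, given by its name, has taken for a name from the list of things; names that differ only in an ending like _2 or _b are one class to them, and where a whole thing is asked for, a point or a joint stands for the part that bears it (a point fixed in the world has none). Each returns a list of dicts, best first, with "score" (0 to 1); they miss things now and then, are a little off and sometimes report something else, mostly with a low value. They report only what shows in the picture. A call takes as long as a camera call. They do not tell look-alikes from the thing itself.
- ctrl.boxes_of(camera, target): "box" ([left, top, right, bottom] in pixels, round what is visible of it).
- ctrl.regions_of(camera, target): "region" (384x512 bool, what is visible of it) and "box" ([left, top, right, bottom] in pixels, round what is visible of it).
The state is a dict: "time_s": time; "joints": joint angles; "dq": joint speeds; "tau": joint torques, N m; "eef_pos": TCP position; "ee_rot": TCP orientation; "force": force on the tool from outside, world axes, zero at the start; "wrist_torque": the same for the moment, N m; "grip_width": opening from 0.0 (shut) to 1.0 (fully open).
Only numpy, scipy, OpenCV 4.12 (cv2) and the standard library are available. Lean on these libraries where they do the work, as an engineer would, in place of code of your own. Each camera call takes 0.05 s, during which the arm holds its last target.

## Working session

There is one attempt and no reset: what is moved stays moved. The work goes in short steps, Python scripts to look and compute and a tool call to move; the robot and the scene stay as the last step left them, time stands still between calls to the robot, and variables do not carry over. Pictures are saved under pics/ and viewed, and the job is handed in when it is done.

Besides the shell and the picture viewer there is one more tool, called after ">>>" as a command line: name --argument value ..., lists and objects as JSON in quotes. jog_arm: Moves the arm, as the interface text tells. Its arguments: {"type":"object","properties":{"targets":{"type":"array"},"fingers":{"type":"number"},"grip_force":{"type":"number"}},"required":["targets"]}

```bash
mkdir -p pics; ls; python3 - <<'E'
from rig import ctrl
import cv2
for n in("scene","top"):
    c=ctrl.capture(n); cv2.imwrite(f"pics/{n}0.png",cv2.resize(c["img"][:,:,::-1],(800,600)))
    print(n,c["intrinsics"],c["k1"],c["T"])
    for t in("catch","tray","stand","bar","small0","gap"):
        print(t,[(round(d["score"],2),[round(float(v)) for v in d["box"]]) for d in ctrl.boxes_of(n,t)])
print(ctrl.sense())
E
```

```text
pics
scene [[500.02403141   0.         253.38885548]
 [  0.         500.02403141 199.93346862]
 [  0.           0.           1.        ]] -0.04080319895903998 [[-1.41975754e-02 -8.01873315e-01  5.97325384e-01  1.22127464e+03]
 [ 9.99830499e-01 -4.38182056e-03  1.78822200e-02 -1.27285615e+00]
 [-1.17219024e-02  5.97478021e-01  8.01799608e-01  1.12301023e+03]
 [ 0.00000000e+00  0.00000000e+00  0.00000000e+00  1.00000000e+00]]
catch [(0.72, [154, 216, 206, 282]), (0.64, [143, 140, 199, 192]), (0.55, [324, 136, 372, 193])]
tray [(0.9, [265, 185, 367, 269])]
stand [(0.61, [279, 243, 342, 276]), (0.44, [155, 216, 207, 284])]
bar [(0.72, [262, 184, 364, 278]), (0.68, [406, 206, 423, 271]), (0.45, [286, 214, 292, 221]), (0.19, [344, 226, 353, 231])]
small0 [(0.37, [285, 214, 294, 223])]
gap [(0.59, [266, 184, 368, 273])]
top [[368.72925844   0.         254.80139237]
 [  0.         368.72925844 191.49503987]
 [  0.           0.           1.        ]] -0.08689076491256525 [[-2.30589593e-03  9.95258094e-01 -9.72420097e-02  3.43589948e+02]
 [-9.99886340e-01 -3.74355928e-03 -1.46045299e-02 -1.858
[... 437 characters left out ...]
4, 136, 250, 210])]
{'time_s': 0.7, 'joints': array([-1.43840813e+00,  3.12919503e-01,  1.49769226e+00,  2.57053694e-05,
        1.33098792e+00, -2.23414145e-01]), 'dq': array([ 2.33893872e-05, -8.87733027e-04,  1.07950379e-03,  9.55688098e-04,
       -1.57038179e-03, -9.34813296e-04]), 'tau': array([-1.12993907e-04, -4.12102711e+01, -2.59876370e+01, -1.30587896e-04,
        4.43679564e-04, -1.71553387e-05]), 'eef_pos': array([ 182.86907084, -492.13655148,  248.28710834]), 'ee_rot': array([ 0.58059732, -0.58058175,  0.40362343, -0.40363313]), 'force': array([-0.40421941, -0.69883879,  0.07462585]), 'wrist_torque': array([0.0506509 , 0.04838565, 0.00069711]), 'grip_width': 0.9989975970252941}
```

View pics/scene0.png

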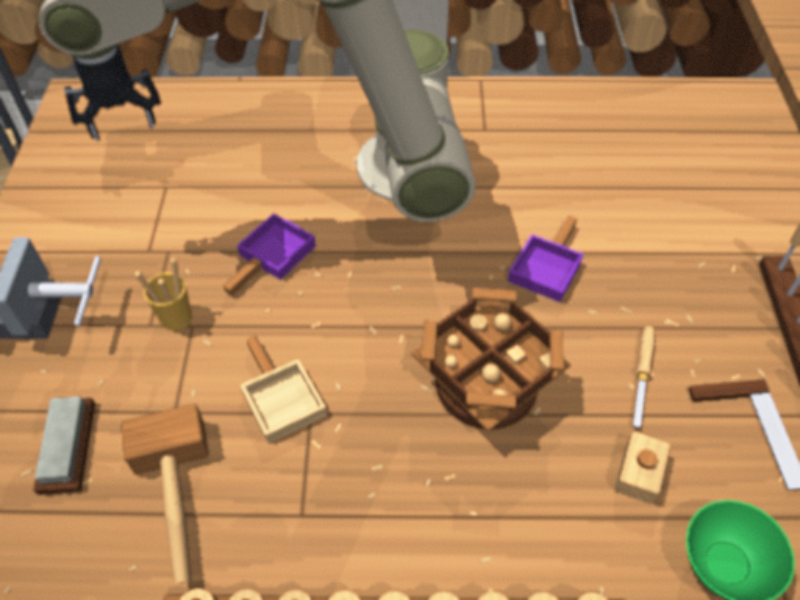

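View pics/top0.png

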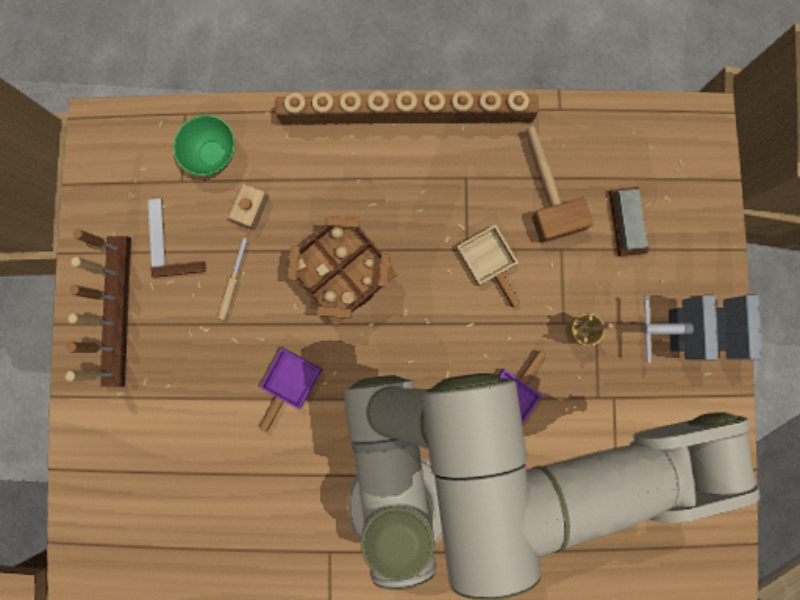

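```bash
cat > h.py <<'E'
import numpy as np, cv2
from scipy.spatial.transform import Rotation as R
from rig import ctrl
def cam(c):
    Tm=np.linalg.inv(c["T"]); F=np.diag([1,-1,-1.]); 
    return F@Tm[:3,:3],F@Tm[:3,3],c["intrinsics"],c["k1"]
def proj(c,P):
    A,b,K,k=cam(c); q=np.atleast_2d(P)@A.T+b; s=q[:,:2]/q[:,2:]
    s=s*(1+k*(s**2).sum(1,keepdims=True)); return s*[K[0,0],K[1,1]]+K[:2,2]
def unproj(c,uv,z):
    A,b,K,k=cam(c); d=(np.atleast_2d(uv)-K[:2,2])/[K[0,0],K[1,1]]; s=d.copy()
    for _ in range(20): s=d/(1+k*(s**2).sum(1,keepdims=True))
    r=np.c_[s,np.ones(len(s))]@A; o=-A.T@b
    return o+r*((z-o[2])/r[:,2])[:,None]
def rot():
    s=ctrl.sense(); q=s["ee_rot"]; return s,R.from_quat([q[1],q[2],q[3],q[0]]).as_matrix()
def crop(c,box,name,f,pts=None):
    l,t,r,b=box; im=cv2.resize(c["img"][t:b,l:r,::-1].copy(),None,fx=f,fy=f,interpolation=cv2.INTER_CUBIC)
    if pts is not None:
        for p in pts:
            cv2.circle(im,tuple(int(round(v)) for v in ((p[0]+.5-l)*f,(p[1]+.5-t)*f)),2,(0,0,255),-1)
    cv2.imwrite("pics/"+name,im)
E
python3 - <<'E'
from h import *
a=ctrl.capture("scene"); np.save("scene0.npy",a,allow_pickle=True); crop(a,(150,175,370,285),"s1.png",3.6)
b=ctrl.capture("top"); np.save("top0.npy",b,allow_pickle=True);crop(b,(180,130,340,210),"t1.png",5)
for n in("scene","top"):
  for d in ctrl.regions_of(n,"catch"):
    m=d["region"].astype(np.uint8); M=cv2.moments(m,True)
    print(n,d["box"],m.sum(), M["m10"]/M["m00"],M["m01"]/M["m00"])
s,Rm=rot();print(Rm.round(3))
E
```

```text
scene [142.8, 139.0, 198.9, 191.5] 1450 173.38137931034484 159.89586206896553
scene [155.4, 218.5, 210.2, 284.6] 1985 179.14055415617128 252.70528967254407
scene [322.7, 134.8, 371.6, 191.8] 1414 349.9950495049505 168.77369165487977
scene [344.1, 227.7, 353.1, 235.1] 51 348.9019607843137 230.8235294117647
top [163.5, 222.3, 205.3, 275.2] 1044 184.3065134099617 244.91570881226053
top [291.8, 144.3, 333.4, 193.6] 989 313.05055611729017 166.0546006066734
top [318.7, 225.4, 347.7, 268.3] 428 336.97196261682245 246.62616822429908
[[ 0.348 -0.     0.937]
 [-0.937 -0.     0.348]
 [ 0.    -1.    -0.   ]]
```

View pics/s1.png

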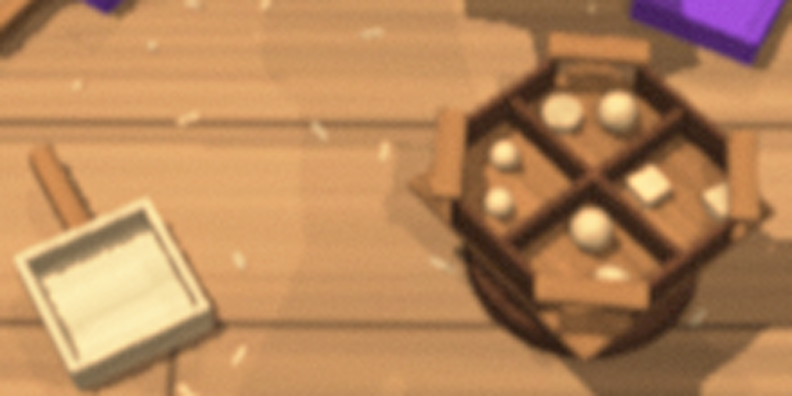

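View pics/t1.png

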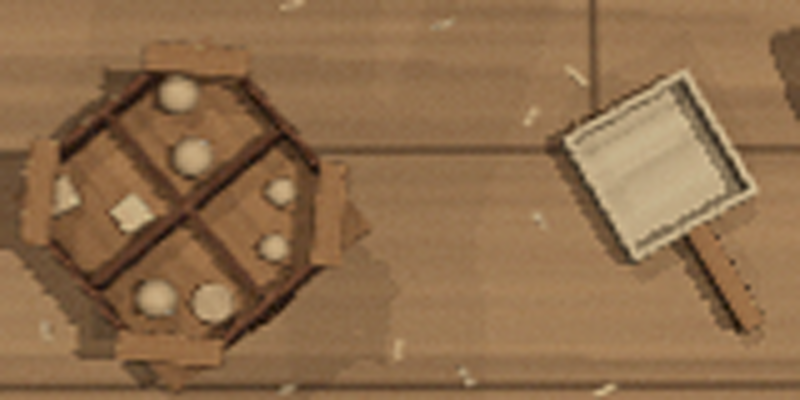

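```bash
cat > fit.py <<'E'
from h import *
from scipy.optimize import least_squares
S=np.load("scene0.npy",allow_pickle=True).item(); T=np.load("top0.npy",allow_pickle=True).item()
fs=lambda p:(np.array(p)+.5)/3.6-.5+[150,175]
ft=lambda p:(np.array(p)+.5)/5-.5+[180,130]
def fit(model,ps,pt,x0):
    def pts(x,m): 
        c,s=np.cos(x[2]),np.sin(x[2]); m=np.array(m,float); return np.c_[m[:,:2]@np.array([[c,s],[-s,c]])+x[:2],m[:,2]]
    f=lambda x:np.r_[(proj(S,pts(x,model))-ps).ravel(),(proj(T,pts(x,model))-pt).ravel()]
    for nm in("both",):
        r=least_squares(f,x0); print(r.x,"deg",np.degrees(r.x[2]),"\n",r.fun.reshape(-1,2).round(1).tolist())
    return r.x,pts(r.x,model)
# tray: order bar(+,-) ; (+,+); (-,+); (-,-); centre
tm=[(70,-70,122),(70,70,122),(-70,70,122),(-70,-70,122),(0,0,108)]
tx,tp=fit(tm,fs([(447,152),(592,288),(742,176),(600,48),(595,180)]),ft([(330,213),(196,60),(40,192),(168,348),(187,213)]),[500,0,-.8])
# catch : handle along -x
cm=[(52,52,30),(52,-52,30),(-52,-52,30),(-52,52,30),(-134,0,27)]
u=unproj(T,ft([(660,165)]),30)[0]
ps=fs([(82,374),(213,305),(150,200),(17,260),(43,148)]); pt=ft([(563,143),(686,70),(757,187),(632,262),(750,330)])
# handle -> -x; far edge +x: left corner = +y when x forward
import itertools
cx,cp=fit(cm,fs([(213,305),(82,374),(17,260),(150,200),(43,148)]),ft([(563,143),(686,70),(757,187),(632,262),(750,328)]),[u[0],u[1],1.0])
np.save("fit.npy",[tx,cx])
crop(S,(150,175,370,285),"s2.png",3.6,proj(S,np.r_[tp,cp])); crop(T,(180,130,340,210),"t2.png",5,proj(T,np.r_[tp,cp]))
d=tx[2]-np.pi/4; e=np.array([np.cos(d),np.sin(d)]); print("out dir",e,"catch target",tx[:2]+145*e,"bar",tp[0],"catch yaw target",np.degrees(d)+180)
s,Rm=rot(); a=np.array([-np.cos(cx[2]),-np.sin(cx[2])]); print("handle pt at 95",cx[:2]+95*a,"dir",a)
E
python3 fit.py
```

```text
[535.78263073 127.46428236  -0.87227825] deg -49.977862004354726 
 [[0.8, 0.2], [0.1, 0.8], [0.8, -0.2], [0.2, 0.1], [-0.0, -1.2], [0.4, 0.6], [0.8, 0.1], [0.3, 0.0], [0.9, 0.3], [0.3, -1.2]]
[ 5.76399905e+02 -2.04558313e+02  5.26060424e-01] deg 30.14104206789892 
 [[0.5, 0.6], [-1.1, -0.3], [0.6, -0.2], [0.4, -0.4], [-0.3, 0.5], [-0.5, -0.4], [-0.7, 0.0], [-0.0, 0.9], [0.5, 0.3], [0.8, -0.6]]
out dir [-0.08677083 -0.9962283 ] catch target [523.20086101 -16.98882101] bar [527.19275724  28.84271233 122.        ] catch yaw target 85.02213799564527
handle pt at 95 [ 494.24466938 -252.26069438] dir [-0.86479196 -0.50213033]
```

```bash
cd pics; python3 -c "
import cv2,numpy as np
cv2.imwrite('st2.png',np.vstack([cv2.resize(cv2.imread('s2.png'),(580,290)),cv2.resize(cv2.imread('t2.png'),(580,290))]))"
```

```text
(no output)
```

View pics/st2.png

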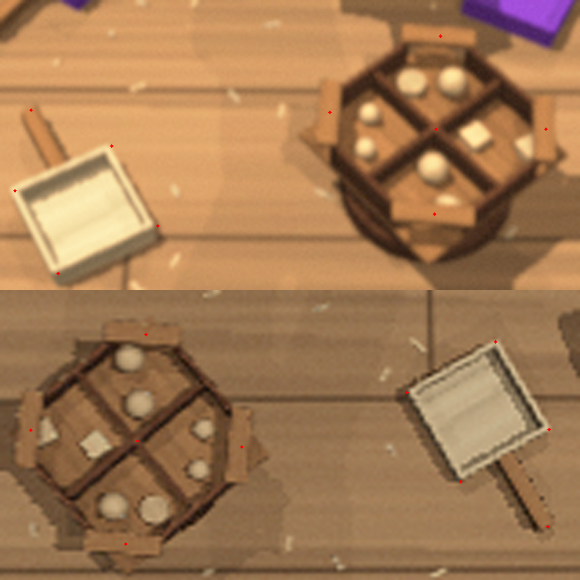

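```bash
cat >> h.py <<'E'
def go(target,ang=None):
    "world target (mm), tool-x heading deg -> offset m, yaw"
    s,Rm=rot(); o=Rm.T@(np.array(target)-s["eef_pos"])/1000
    h=np.degrees(np.arctan2(Rm[1,0],Rm[0,0])); d=0 if ang is None else (ang-h+180)%360-180
    print("t",s["time_s"],"pos",s["eef_pos"].round(1),"F",s["force"].round(2),"w",round(float(s["grip_width"]),3),"h",round(h,2),"yaxis",Rm[:,1].round(3),"| offset",o.round(4),"yaw",round(-np.radians(d),4))
E
python3 - <<'E'
from h import *
T=np.load("top0.npy",allow_pickle=True).item()
print(unproj(T,[(375.7,211)],0),unproj(T,[(375.7,211)],80))
go([489.9,-254.8,200],-59.9)
E
```

```text
[[ 401.78668198 -443.5490363     0.        ]] [[ 398.33992863 -418.3800383    80.        ]]
t 0.9 pos [ 182.9 -492.1  248.3] F [ 0.06 -0.58 -0.25] w 1.004 h -69.61 yaxis [-0. -0. -1.] | offset [-0.1155  0.0483  0.3705] yaw -0.1695
```

>>> jog_arm --targets '[{"offset":[-0.1155,0.0483,0.3705],"yaw":-0.17},{"offset":[-0.1155,0.0483,0.3705],"yaw":-0.17},{"offset":[-0.1155,0.0483,0.3705],"yaw":-0.17},{"offset":[-0.1155,0.0483,0.3705],"yaw":-0.17},{"offset":[-0.1155,0.0483,0.3705],"yaw":-0.17},{"offset":[-0.1155,0.0483,0.3705],"yaw":-0.17},{"offset":[-0.1155,0.0483,0.3705],"yaw":-0.17},{"offset":[-0.1155,0.0483,0.3705],"yaw":-0.17},{"offset":[-0.1155,0.0483,0.3705],"yaw":-0.17},{"offset":[-0.1155,0.0483,0.3705],"yaw":-0.17},{"offset":[-0.1155,0.0483,0.3705],"yaw":-0.17},{"offset":[-0.1155,0.0483,0.3705],"yaw":-0.17}]' --fingers 0.05 --grip_force 60

```text
time_s: 1.9
eef_pos: [490.2, -254.3, 199.8]
ee_rot: [-0.613, 0.613, -0.352, 0.352]
force: [-0.6, -0.9, 0.0]
grip_width: 0.587
```

```bash
python3 - <<'E'
from h import *
go([489.9,-254.8,22],-59.9)
T=ctrl.capture("top"); crop(T,(270,120,370,220),"t3.png",5)
E
```

```text
t 1.9 pos [ 490.2 -254.3  199.8] F [-0.56 -0.89  0.01] w 0.587 h -59.77 yaxis [-0.  0. -1.] | offset [ 0.0003  0.1778 -0.0004] yaw 0.0022
```

View pics/t3.png

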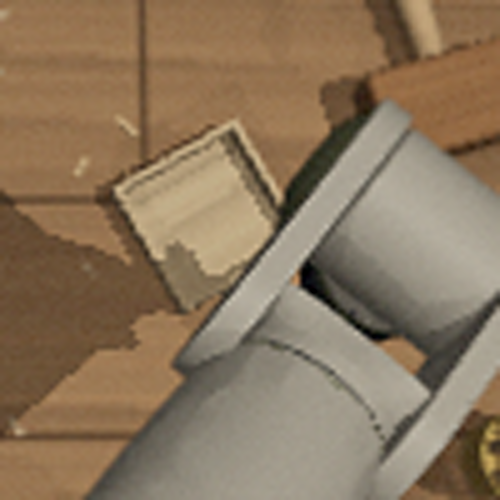

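>>> jog_arm --targets '[{"offset":[0,0.04,0]},{"offset":[0,0.08,0]},{"offset":[0,0.12,0]},{"offset":[0,0.14,0]}]'

```text
schema error: expected keys offset, yaw
```

```bash
python3 - <<'E'
from h import *
go([489.9,-254.8,22],-59.9)
S=ctrl.capture("scene"); crop(S,(60,100,260,300),"s3.png",3)
E
```

```text
t 1.95 pos [ 489.7 -255.   200. ] F [-0.09 -0.7  -0.27] w 0.583 h -59.86 yaxis [-0. -0. -1.] | offset [-1.00e-04  1.78e-01  4.00e-04] yaw 0.0007
```

View pics/s3.png

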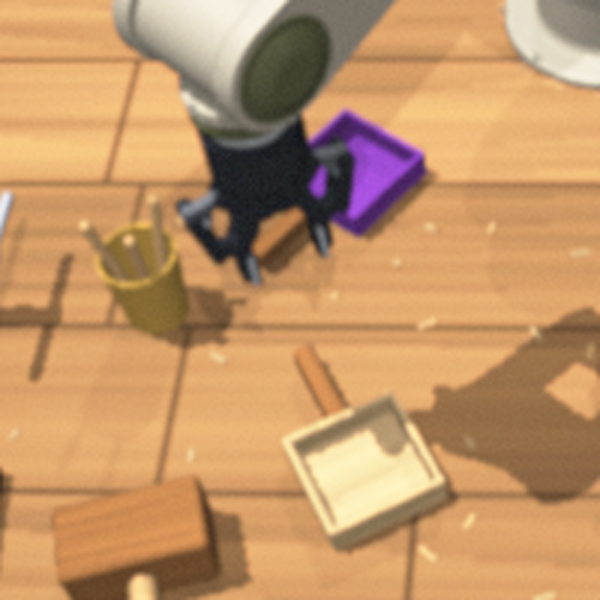

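Picture: gripper (crop 280,230) hangs clear above the plain box's handle (crop 320,380); cup and mallet are well away.

>>> jog_arm --targets '[{"offset":[0,0.04,0],"yaw":0},{"offset":[0,0.08,0],"yaw":0},{"offset":[0,0.12,0],"yaw":0},{"offset":[0,0.14,0],"yaw":0},{"offset":[0,0.14,0],"yaw":0}]'

```text
time_s: 2.42
eef_pos: [486.7, -255.1, 56.2]
ee_rot: [0.613, -0.612, 0.356, -0.351]
force: [-0.4, 0.0, -1.1]
grip_width: 0.582
```

```bash
python3 - <<'E'
from h import *
go([489.9,-254.8,22],-59.9)
S=ctrl.capture("scene"); crop(S,(100,160,250,300),"s4.png",4)
E
```

```text
t 2.4167 pos [ 486.7 -255.1   56.2] F [-0.4   0.02 -1.05] w 0.582 h -60.04 yaxis [-0.006  0.005 -1.   ] | offset [0.0016 0.0342 0.003 ] yaw -0.0024
```

View pics/s4.png

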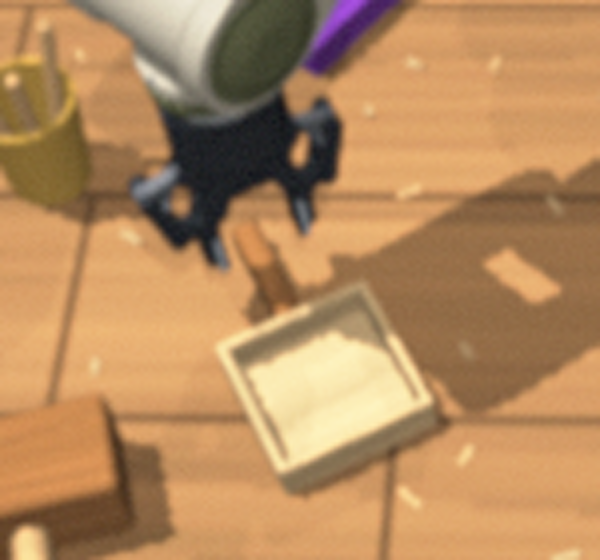

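>>> jog_arm --targets '[{"offset":[0.0016,0.012,0.003],"yaw":0},{"offset":[0.0016,0.022,0.003],"yaw":0},{"offset":[0.0016,0.032,0.003],"yaw":0},{"offset":[0.0016,0.034,0.003],"yaw":0},{"offset":[0.0016,0.034,0.003],"yaw":0}]'

```text
time_s: 2.88
eef_pos: [491.2, -255.9, 25.2]
ee_rot: [0.612, -0.612, 0.355, -0.352]
force: [0.4, 0.1, 0.8]
grip_width: 0.586
```

>>> jog_arm --targets '[{"offset":[0,0,0],"yaw":0},{"offset":[0,0,0],"yaw":0},{"offset":[0,0,0],"yaw":0},{"offset":[0,0,0],"yaw":0},{"offset":[0,0,0],"yaw":0},{"offset":[0,0,0],"yaw":0},{"offset":[0,0,0],"yaw":0},{"offset":[0,0,0],"yaw":0}]' --fingers 0.0 --grip_force 60

```text
time_s: 3.55
eef_pos: [491.5, -256.2, 25.8]
ee_rot: [-0.612, 0.612, -0.355, 0.353]
force: [-1.0, 0.9, 6.2]
grip_width: 0.194
```

```bash
python3 - <<'E'
from h import *
go([489.9,-254.8,22],-59.9)
S=ctrl.capture("scene"); crop(S,(100,160,250,300),"s5.png",4)
E
```

```text
t 3.55 pos [ 491.5 -256.2   25.8] F [-1.05  0.92  6.17] w 0.194 h -60.03 yaxis [-0.002  0.001 -1.   ] | offset [-0.002   0.0038 -0.0007] yaw -0.0023
```

View pics/s5.png

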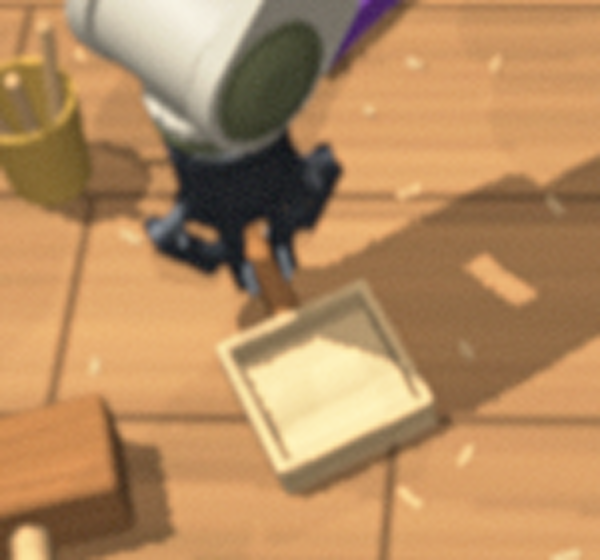

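>>> jog_arm --targets '[{"offset":[0,-0.003,0],"yaw":0},{"offset":[0,-0.006,0],"yaw":0},{"offset":[0,-0.007,0],"yaw":0}]'

```text
time_s: 3.85
eef_pos: [491.4, -256.1, 32.9]
ee_rot: [-0.612, 0.612, -0.355, 0.353]
force: [0.3, 0.6, -3.5]
grip_width: 0.192
```

```bash
python3 - <<'E'
from h import *
go([509.7,-171.4,32],-5)
S=ctrl.capture("scene"); crop(S,(100,160,250,300),"s6.png",4)
E
```

```text
t 3.85 pos [ 491.4 -256.1   32.9] F [ 0.34  0.64 -3.47] w 0.192 h -60.02 yaxis [-0.002  0.001 -1.   ] | offset [-0.0642  0.001   0.0582] yaw -0.9603
```

View pics/s6.png

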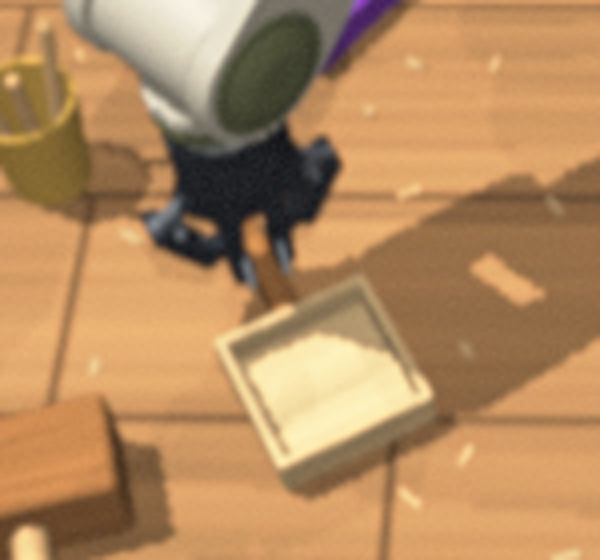

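>>> jog_arm --targets '[{"offset":[-0.006,0.001,0.005],"yaw":-0.09},{"offset":[-0.012,0.001,0.011],"yaw":-0.18},{"offset":[-0.018,0.001,0.016],"yaw":-0.27},{"offset":[-0.024,0.001,0.022],"yaw":-0.36},{"offset":[-0.03,0.001,0.027],"yaw":-0.45},{"offset":[-0.036,0.001,0.033],"yaw":-0.54},{"offset":[-0.042,0.001,0.038],"yaw":-0.63},{"offset":[-0.048,0.001,0.044],"yaw":-0.72},{"offset":[-0.054,0.001,0.049],"yaw":-0.81},{"offset":[-0.06,0.001,0.054],"yaw":-0.9},{"offset":[-0.064,0.001,0.058],"yaw":-0.96},{"offset":[-0.064,0.001,0.058],"yaw":-0.96}]'

```text
time_s: 4.9
eef_pos: [509.7, -170.7, 31.7]
ee_rot: [0.707, -0.706, 0.031, -0.029]
force: [-0.4, -1.4, -3.3]
grip_width: 0.199
```

```bash
python3 - <<'E'
from h import *
go([514.5,-116.9,32],-5)
S=ctrl.capture("scene"); crop(S,(150,170,370,290),"s7.png",3.6)
E
```

```text
t 4.9 pos [ 509.7 -170.7   31.7] F [-0.38 -1.41 -3.32] w 0.199 h -4.83 yaxis [-0.003  0.002 -1.   ] | offset [ 0.0003 -0.0002  0.054 ] yaw 0.0029
```

View pics/s7.png

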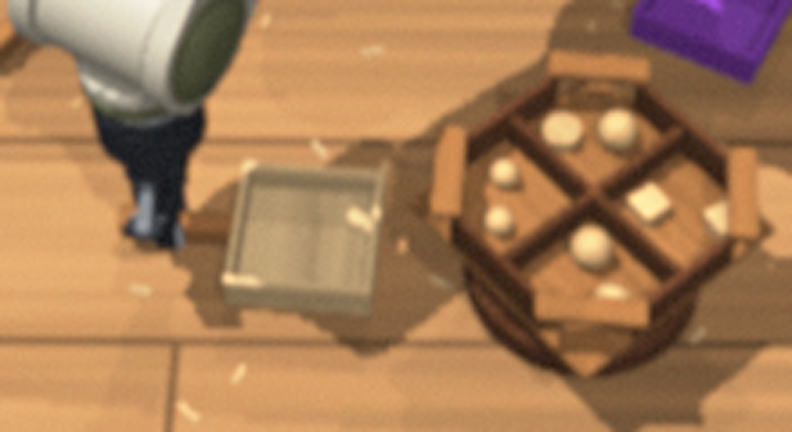

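Box hangs level, right of the small balls' corner (balls at crop 504,172 and 499,220). Slide in, then check before lowering.

>>> jog_arm --targets '[{"offset":[0,0,0.009],"yaw":0},{"offset":[0,0,0.018],"yaw":0},{"offset":[0,0,0.027],"yaw":0},{"offset":[0,0,0.036],"yaw":0},{"offset":[0,0,0.045],"yaw":0},{"offset":[0,0,0.051],"yaw":0},{"offset":[0,0,0.054],"yaw":0},{"offset":[0,0,0.054],"yaw":0}]'

```text
time_s: 5.62
eef_pos: [514.5, -116.8, 31.9]
ee_rot: [0.707, -0.706, 0.032, -0.03]
force: [-0.1, 1.0, -4.1]
grip_width: 0.191
```

```bash
python3 - <<'E'
from h import *
tx,cx=np.load("fit.npy")
go([514.5,-116.9,26],-5)
s,Rm=rot()
th=np.arctan2(Rm[1,0],Rm[0,0])+np.pi/2; c,si=np.cos(th),np.sin(th)
o=s["eef_pos"][:2]+99.3*np.array([c,si]); m=np.array([(52,52),(52,-52),(-52,-52),(-52,52)])
p=m@np.array([[c,si],[-si,c]])+o; print(o,np.linalg.norm(o-tx[:2]))
z=s["eef_pos"][2]-25.8
a=np.radians(np.arange(0,360,10)); disc=np.c_[tx[0]+86*np.cos(a),tx[1]+86*np.sin(a),0*a+30]
for n,b in(("scene",(150,170,370,290)),("top",(180,130,300,210))):
    S=ctrl.capture(n); crop(S,b,n+"8.png",4 if n=="scene" else 5,proj(S,np.r_[np.c_[p,[z+30]*4],disc]))
E
cd pics;python3 -c "
import cv2,numpy as np
a=cv2.imread('scene8.png');b=cv2.imread('top8.png')
cv2.imwrite('st8.png',np.vstack([cv2.resize(a,(550,300)),cv2.resize(b,(550,300))]))"
```

```text
t 5.6167 pos [ 514.5 -116.8   31.9] F [-0.14  1.04 -4.06] w 0.191 h -5.0 yaxis [-0.003  0.001 -1.   ] | offset [ 0.      0.0059 -0.0001] yaw 0.0
[523.14613322 -17.9045443 ] 145.9170203676617
```

View pics/scene8.png

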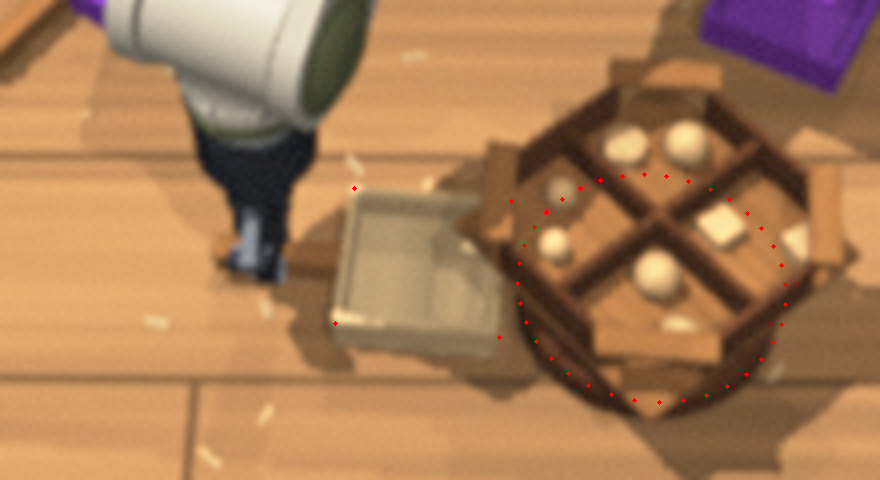

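View pics/top8.png

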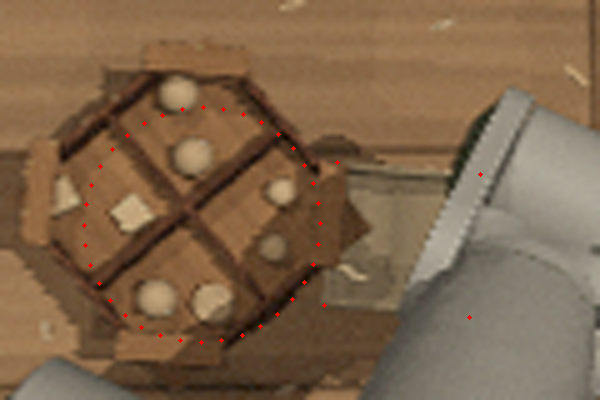

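>>> jog_arm --targets '[{"offset":[0,0.003,0],"yaw":0},{"offset":[0,0.005,0],"yaw":0},{"offset":[0,0.006,0],"yaw":0},{"offset":[0,0.006,0],"yaw":0}]'

```text
time_s: 6.05
eef_pos: [514.4, -118.0, 26.0]
ee_rot: [0.707, -0.706, 0.032, -0.03]
force: [-1.7, -1.6, 2.2]
grip_width: 0.197
```

>>> jog_arm --targets '[{"offset":[0,0,0],"yaw":0},{"offset":[0,0,0],"yaw":0},{"offset":[0,0,0],"yaw":0},{"offset":[0,0,0],"yaw":0},{"offset":[0,0,0],"yaw":0},{"offset":[0,0,0],"yaw":0}]' --fingers 0.05

```text
time_s: 6.55
eef_pos: [514.5, -117.9, 26.0]
ee_rot: [0.707, -0.706, 0.032, -0.03]
force: [-0.9, 0.5, -0.7]
grip_width: 0.586
```

>>> jog_arm --targets '[{"offset":[0,-0.02,0],"yaw":0},{"offset":[0,-0.05,0],"yaw":0},{"offset":[0,-0.09,0],"yaw":0},{"offset":[0,-0.13,0],"yaw":0},{"offset":[0,-0.15,0],"yaw":0},{"offset":[0,-0.15,0],"yaw":0}]'

```text
time_s: 7.05
eef_pos: [516.6, -118.8, 180.9]
ee_rot: [-0.706, 0.707, -0.029, 0.033]
force: [1.4, 0.1, -0.0]
grip_width: 0.586
```

```bash
python3 - <<'E'
from h import *
tx,cx=np.load("fit.npy")
d=tx[2]-np.pi/4;e=np.array([np.cos(d),np.sin(d)])
b=tx[:2]+99*e; go([*b,165],-5)
th=np.radians(85); c,si=np.cos(th),np.sin(th); o=np.array([523.1,-17.9])
m=np.array([(52,52),(52,-52),(-52,-52),(-52,52)]);p=m@np.array([[c,si],[-si,c]])+o
for n,bx in(("scene",(150,170,370,290)),("top",(180,130,340,230))):
    S=ctrl.capture(n); crop(S,bx,n+"9.png",3.6 if n=="scene" else 5,proj(S,np.r_[np.c_[p,[30]*4]]))
E
```

```text
t 7.05 pos [ 516.6 -118.8  180.9] F [ 1.36  0.1  -0.01] w 0.586 h -5.05 yaxis [ 0.006 -0.003 -1.   ] | offset [-0.0025  0.0155  0.148 ] yaw -0.0009
```

View pics/scene9.png

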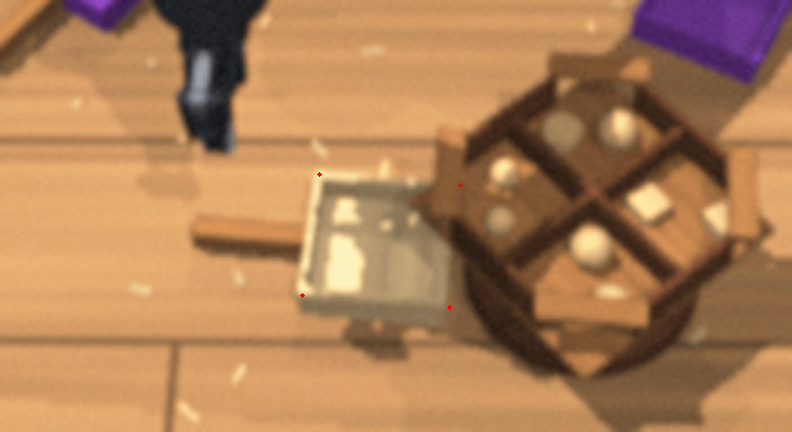

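View pics/top9.png

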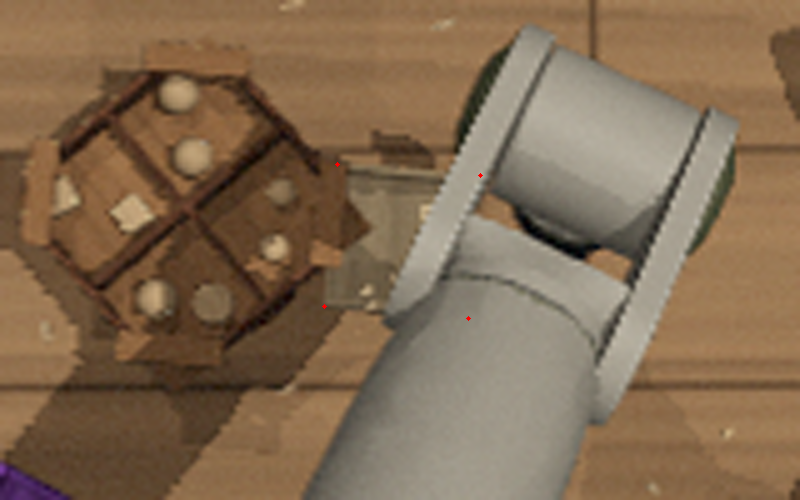

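>>> jog_arm --targets '[{"offset":[-0.0005,0.005,0.03],"yaw":0},{"offset":[-0.001,0.01,0.065],"yaw":0},{"offset":[-0.002,0.015,0.1],"yaw":0},{"offset":[-0.0025,0.0155,0.13],"yaw":0},{"offset":[-0.0025,0.0155,0.148],"yaw":0},{"offset":[-0.0025,0.0155,0.148],"yaw":0},{"offset":[-0.0025,0.0155,0.148],"yaw":0},{"offset":[-0.0025,0.0155,0.148],"yaw":0}]' --fingers 0.0

```text
time_s: 7.82
eef_pos: [525.0, 28.9, 159.8]
ee_rot: [0.707, -0.706, 0.033, -0.03]
force: [0.2, 0.3, 0.0]
grip_width: 0.001
```

```bash
python3 - <<'E'
from h import *
tx,cx=np.load("fit.npy")
d=tx[2]-np.pi/4;e=np.array([np.cos(d),np.sin(d)])
b=tx[:2]+99*e; go([*b,145],-5)
for n,bx in(("scene",(150,150,370,290)),("top",(180,130,340,230))):
    S=ctrl.capture(n); crop(S,bx,n+"10.png",3.6 if n=="scene" else 5)
E
```

```text
t 7.8167 pos [525.   28.9 159.8] F [0.22 0.33 0.02] w 0.001 h -5.08 yaxis [-0.004  0.001 -1.   ] | offset [0.0022 0.0148 0.0001] yaw -0.0015
```

View pics/scene10.png

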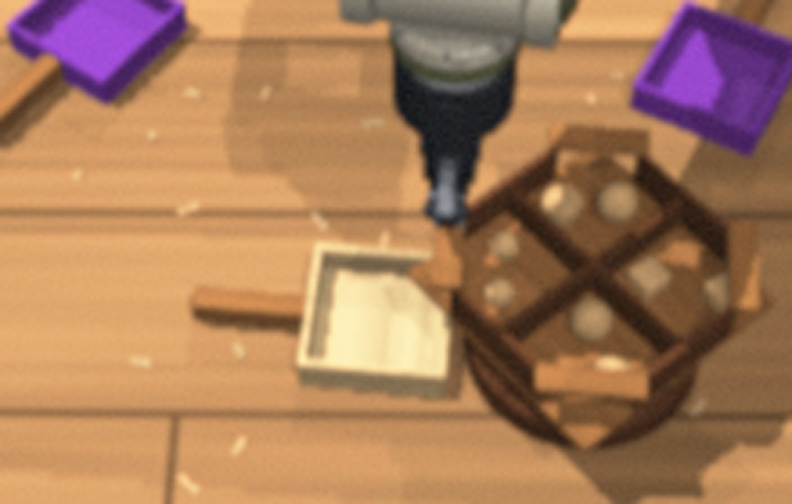

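View pics/top10.png

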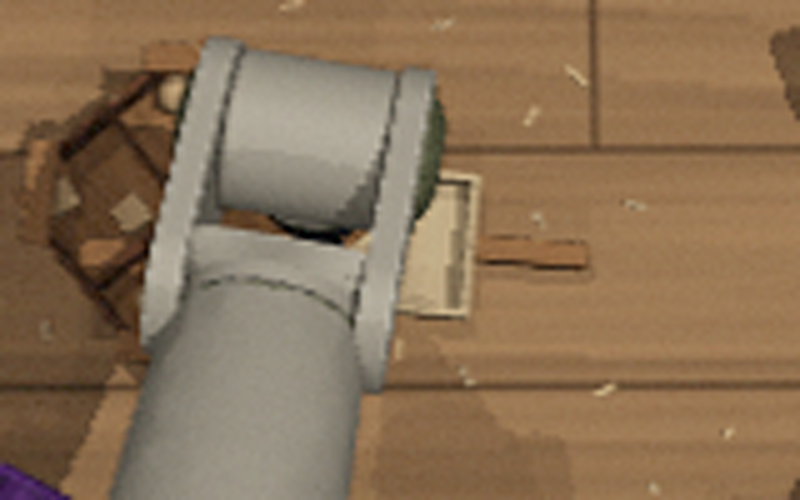

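>>> jog_arm --targets '[{"offset":[0.002,0.01,0],"yaw":0},{"offset":[0.002,0.016,0],"yaw":0},{"offset":[0.002,0.018,0],"yaw":0},{"offset":[0.002,0.02,0],"yaw":0},{"offset":[0.002,0.022,0],"yaw":0},{"offset":[0.002,0.022,0],"yaw":0}]'

```text
time_s: 8.42
eef_pos: [527.5, 27.9, 138.6]
ee_rot: [-0.706, 0.706, -0.032, 0.031]
force: [-2.0, -1.4, 5.8]
grip_width: -0.001
```

```bash
python3 - <<'E'
from h import *
go([527.2,28.8,135],-5)
S=ctrl.capture("scene"); crop(S,(220,150,370,290),"s11.png",4.2)
E
```

```text
t 8.4167 pos [527.5  27.9 138.6] F [-1.98 -1.42  5.75] w -0.001 h -5.14 yaxis [-0.002 -0.    -1.   ] | offset [-0.0003  0.0036  0.0009] yaw -0.0025
```

View pics/s11.png

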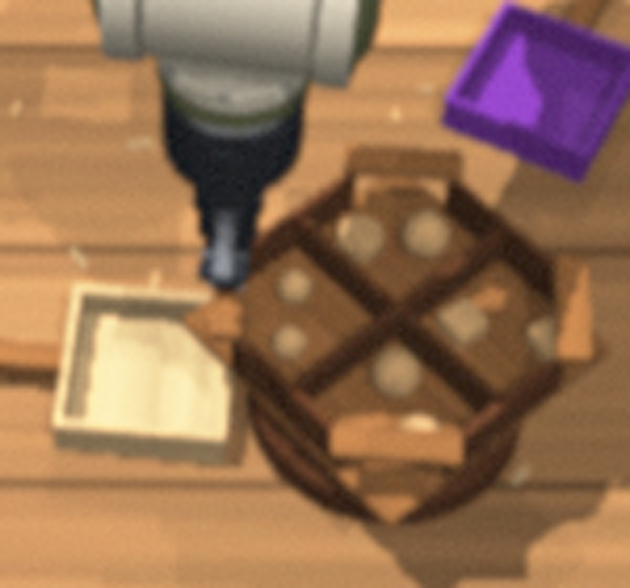

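>>> jog_arm --targets '[{"offset":[0,0.002,-0.001],"yaw":0},{"offset":[0,0.004,-0.0025],"yaw":0},{"offset":[0,0.006,-0.004],"yaw":0},{"offset":[0,0.008,-0.0055],"yaw":0},{"offset":[0,0.009,-0.006],"yaw":0},{"offset":[0,0.009,-0.006],"yaw":0}]'

```text
time_s: 8.97
eef_pos: [527.2, 21.6, 130.0]
ee_rot: [-0.706, 0.707, -0.032, 0.032]
force: [-0.8, -1.4, 5.6]
grip_width: -0.002
```

```bash
python3 - <<'E'
from h import *
go([527.2,28.8,135],-5)
S=ctrl.capture("scene"); crop(S,(220,150,370,290),"s12.png",4.2)
E
```

```text
t 8.9667 pos [527.2  21.6 130. ] F [-0.85 -1.43  5.55] w -0.002 h -5.15 yaxis [-0.001 -0.    -1.   ] | offset [-0.0006 -0.005   0.0071] yaw -0.0026
```

View pics/s12.png

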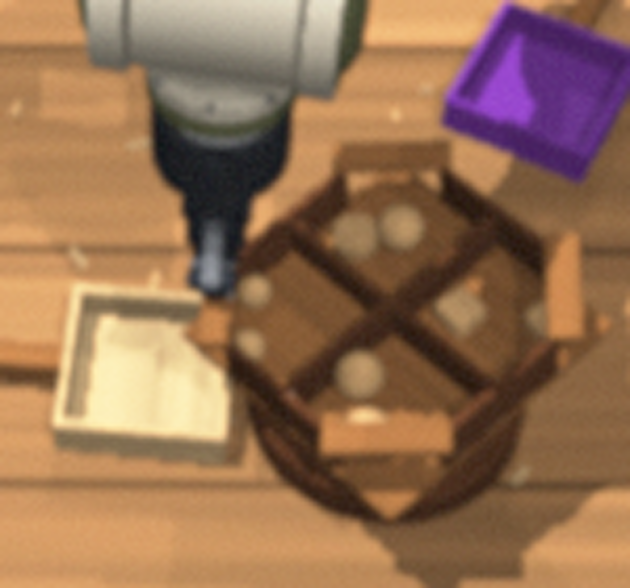

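>>> jog_arm --targets '[{"offset":[0,0.002,-0.001],"yaw":0},{"offset":[0,0.004,-0.0025],"yaw":0},{"offset":[0,0.006,-0.0035],"yaw":0},{"offset":[0,0.008,-0.0045],"yaw":0},{"offset":[0,0.01,-0.0055],"yaw":0},{"offset":[0,0.011,-0.006],"yaw":0},{"offset":[0,0.012,-0.0065],"yaw":0}]'

```text
time_s: 9.6
eef_pos: [526.6, 15.1, 117.9]
ee_rot: [-0.706, 0.707, -0.032, 0.031]
force: [0.3, -0.8, 4.3]
grip_width: -0.003
```

```bash
python3 - <<'E'
from h import *
go([527.2,28.8,135],-5)
S=ctrl.capture("scene"); crop(S,(220,150,370,290),"s13.png",4.2)
E
```

```text
t 9.6 pos [526.6  15.1 117.9] F [ 0.29 -0.77  4.31] w -0.003 h -5.16 yaxis [-0.001 -0.    -1.   ] | offset [-0.0006 -0.0171  0.0137] yaw -0.0027
```

View pics/s13.png

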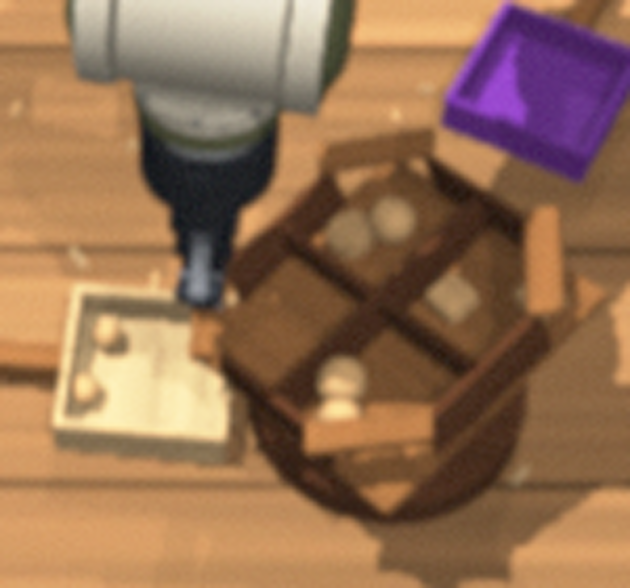

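Both small balls are in the box (crop 108,333 and 88,387). The leg must still reach the base, so I continue gently.

>>> jog_arm --targets '[{"offset":[0,0.001,-0.0005],"yaw":0},{"offset":[0,0.002,-0.001],"yaw":0},{"offset":[0,0.003,-0.0015],"yaw":0},{"offset":[0,0.004,-0.002],"yaw":0},{"offset":[0,0.004,-0.002],"yaw":0}]'

```text
time_s: 10.07
eef_pos: [526.1, 13.2, 113.4]
ee_rot: [-0.706, 0.706, -0.032, 0.031]
force: [0.3, 1.0, 2.2]
grip_width: -0.004
```

>>> jog_arm --targets '[{"offset":[0,0.001,0],"yaw":0},{"offset":[0,0.002,-0.0005],"yaw":0},{"offset":[0,0.002,-0.0005],"yaw":0}]'

```text
time_s: 10.32
eef_pos: [526.5, 12.4, 111.9]
ee_rot: [-0.706, 0.707, -0.032, 0.032]
force: [-0.6, -1.3, 6.3]
grip_width: -0.0
```

```bash
python3 - <<'E'
from h import *
go([527.2,28.8,135],-5)
S=ctrl.capture("scene"); crop(S,(220,150,370,290),"s14.png",4.2)
E
```

```text
t 10.3167 pos [526.5  12.4 111.9] F [-0.56 -1.27  6.28] w -0.0 h -5.16 yaxis [-0.    -0.001 -1.   ] | offset [-0.0008 -0.0231  0.0164] yaw -0.0027
```

View pics/s14.png

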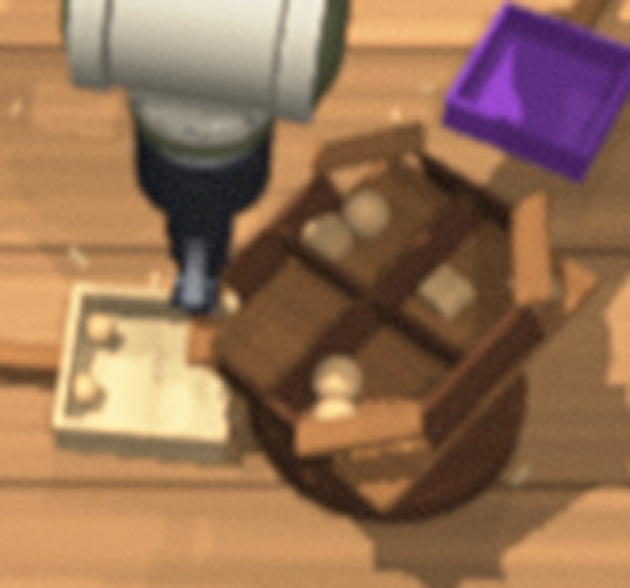

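>>> jog_arm --targets '[{"offset":[0,0.001,0],"yaw":0},{"offset":[0,0.0015,0],"yaw":0},{"offset":[0,0.0015,0],"yaw":0}]'

```text
time_s: 10.62
eef_pos: [527.4, 12.1, 111.5]
ee_rot: [-0.706, 0.707, -0.031, 0.033]
force: [-0.2, -1.0, 10.7]
grip_width: 0.002
```

>>> jog_arm --targets '[{"offset":[0,0.001,0],"yaw":0},{"offset":[0,0.001,0],"yaw":0},{"offset":[0,0.001,0],"yaw":0}]'

```text
time_s: 10.87
eef_pos: [528.1, 11.9, 111.5]
ee_rot: [-0.706, 0.707, -0.03, 0.033]
force: [-0.5, 0.4, 10.6]
grip_width: -0.001
```

>>> jog_arm --targets '[{"offset":[0,-0.001,0.0005],"yaw":0},{"offset":[0,-0.0025,0.001],"yaw":0},{"offset":[0,-0.004,0.002],"yaw":0},{"offset":[0,-0.0055,0.0025],"yaw":0},{"offset":[0,-0.007,0.0035],"yaw":0},{"offset":[0,-0.0085,0.004],"yaw":0},{"offset":[0,-0.01,0.005],"yaw":0},{"offset":[0,-0.0115,0.006],"yaw":0},{"offset":[0,-0.013,0.007],"yaw":0},{"offset":[0,-0.0145,0.008],"yaw":0},{"offset":[0,-0.016,0.0085],"yaw":0},{"offset":[0,-0.0175,0.009],"yaw":0}]'

```text
time_s: 11.87
eef_pos: [529.1, 20.4, 129.6]
ee_rot: [-0.705, 0.707, -0.03, 0.034]
force: [-1.3, -3.1, 6.7]
grip_width: 0.006
```

>>> jog_arm --targets '[{"offset":[0,-0.001,0.0005],"yaw":0},{"offset":[0,-0.002,0.001],"yaw":0},{"offset":[0,-0.003,0.002],"yaw":0},{"offset":[0,-0.004,0.003],"yaw":0},{"offset":[0,-0.005,0.004],"yaw":0},{"offset":[0,-0.006,0.0045],"yaw":0},{"offset":[0,-0.007,0.005],"yaw":0},{"offset":[0,-0.008,0.0055],"yaw":0},{"offset":[0,-0.009,0.006],"yaw":0},{"offset":[0,-0.01,0.0065],"yaw":0},{"offset":[0,-0.011,0.007],"yaw":0},{"offset":[0,-0.012,0.007],"yaw":0}]'

```text
time_s: 12.87
eef_pos: [529.4, 27.7, 141.2]
ee_rot: [-0.705, 0.707, -0.03, 0.033]
force: [0.3, 0.3, 0.6]
grip_width: 0.001
```

```bash
python3 - <<'E'
from h import *
go([527.2,28.8,139],-5)
S=ctrl.capture("scene"); crop(S,(220,150,370,290),"s15.png",4.2)
E
```

```text
t 12.8667 pos [529.4  27.7 141.2] F [0.34 0.34 0.55] w 0.001 h -5.15 yaxis [ 0.005 -0.003 -1.   ] | offset [-0.0023  0.0022  0.001 ] yaw -0.0026
```

View pics/s15.png

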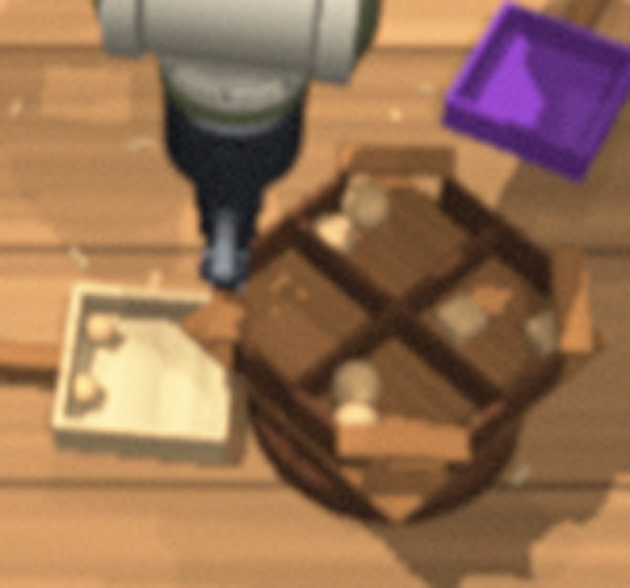

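Tray is back level and free of the finger. I lift straight up and back away to see everything.

>>> jog_arm --targets '[{"offset":[0,-0.02,0],"yaw":0},{"offset":[0,-0.05,0],"yaw":0},{"offset":[0,-0.08,0],"yaw":0},{"offset":[0,-0.11,0],"yaw":0},{"offset":[0,-0.11,-0.04],"yaw":0},{"offset":[0,-0.11,-0.08],"yaw":0},{"offset":[0,-0.11,-0.12],"yaw":0},{"offset":[0,-0.11,-0.16],"yaw":0},{"offset":[0,-0.11,-0.2],"yaw":0},{"offset":[-0.04,-0.11,-0.24],"yaw":0},{"offset":[-0.08,-0.11,-0.28],"yaw":0},{"offset":[-0.12,-0.11,-0.32],"yaw":0}]'

```text
time_s: 13.92
eef_pos: [413.4, -252.4, 251.1]
ee_rot: [-0.706, 0.707, -0.03, 0.033]
force: [0.2, -0.3, -0.1]
grip_width: -0.002
```

```bash
python3 - <<'E'
from h import *
tx,cx=np.load("fit.npy")
go([400,-250,250])
c,si=np.cos(tx[2]),np.sin(tx[2]); m=np.array([(70,-70),(70,70),(-70,70),(-70,-70),(0,0)])
p=np.c_[m@np.array([[c,si],[-si,c]])+tx[:2],[122]*4+[108]]
S=ctrl.capture("scene"); crop(S,(220,165,370,285),"s16.png",5,proj(S,p))
cv2.imwrite("pics/s16f.png",cv2.resize(S["img"][:,:,::-1],(800,600)))
T=ctrl.capture("top"); crop(T,(180,130,300,210),"t16.png",6)
E
```

```text
t 13.9167 pos [ 413.4 -252.4  251.1] F [ 0.24 -0.32 -0.07] w -0.002 h -5.14 yaxis [ 0.004 -0.002 -1.   ] | offset [-0.0136  0.0011  0.0011] yaw -0.0
```

View pics/s16.png

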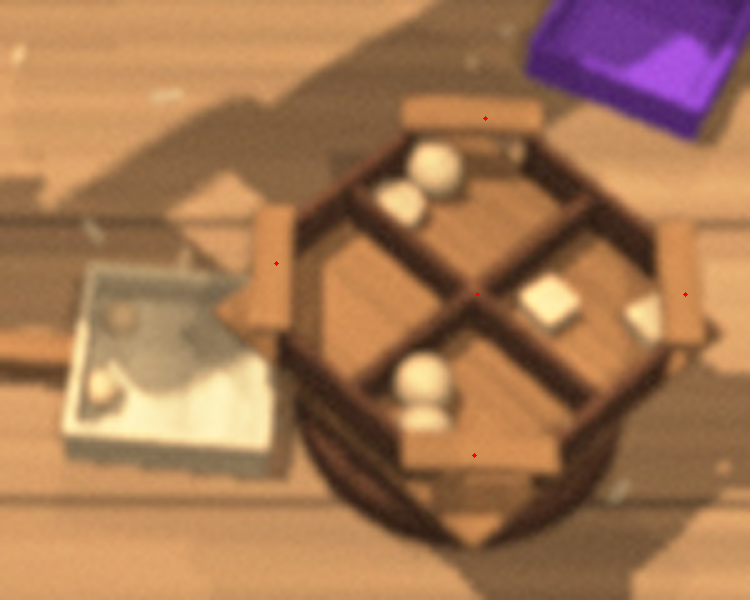

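View pics/s16f.png

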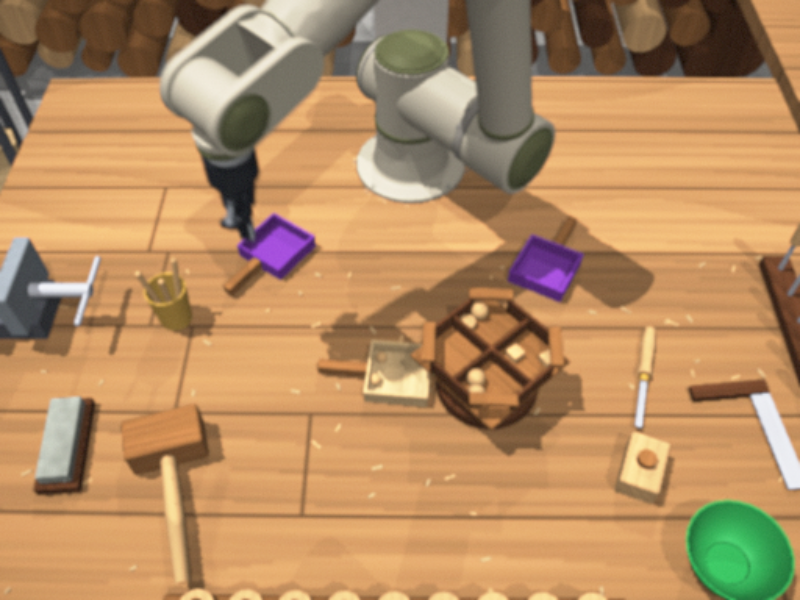

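View pics/t16.png

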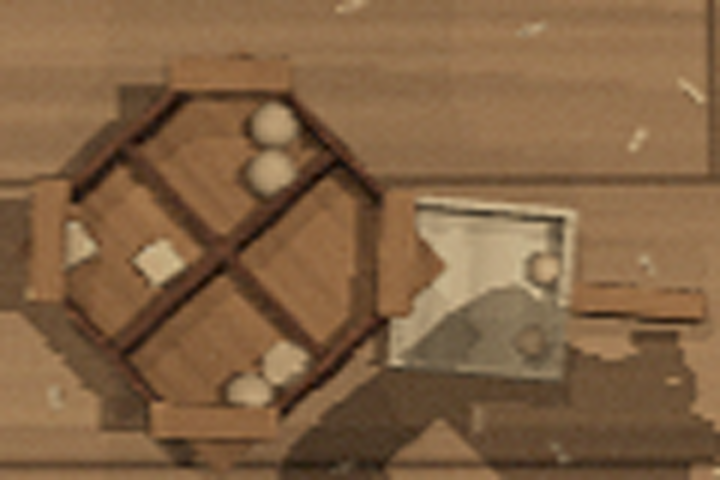

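>>> jog_arm --targets '[{"offset":[0,0,0],"yaw":0},{"offset":[0,0,0],"yaw":0},{"offset":[0,0,0],"yaw":0},{"offset":[0,0,0],"yaw":0},{"offset":[0,0,0],"yaw":0},{"offset":[0,0,0],"yaw":0}]'

```text
time_s: 14.52
eef_pos: [412.2, -253.9, 251.4]
ee_rot: [-0.705, 0.707, -0.032, 0.035]
force: [0.6, 0.9, 0.1]
grip_width: 0.005
```

```bash
python3 - <<'E'
from h import *
S0=np.load("scene0.npy",allow_pickle=True).item()
a=ctrl.capture("scene"); 
f=lambda c:c["img"].astype(int)
d=np.abs(f(a)-f(S0)).max(2)
print("mallet/offcut/gouge change",d[255:320,70:135].mean(),d[275:320,393:430].mean(),d[205:275,402:422].mean(),"noise",d[300:340,250:300].mean())
crop(a,(220,165,370,285),"s17.png",5)
E
```

```text
mallet/offcut/gouge change 8.931360946745562 7.42042042042042 7.727142857142857 noise 6.0135
```

View pics/s17.png

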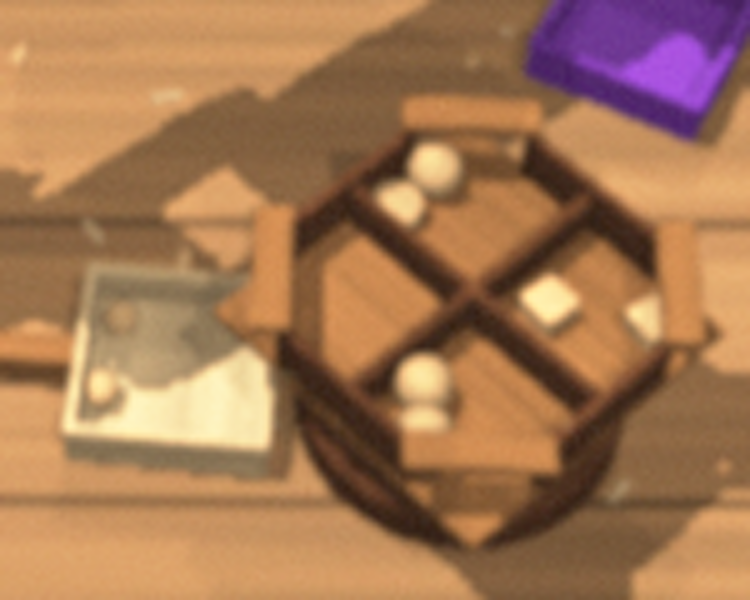

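Everything is still: both small balls lie in the box (crop 120,318 and 100,385), and the other pieces are in their bays.

```bash
python3 -c "
from rig import ctrl
print(ctrl.finish_job())"
```

```text
the job is handed in; nothing more can be done
None
```

The job is done and handed in at about 14.6 s: both small balls are in the catch box, and the tray is back level on its stand. No verdict is reported at hand-in.

- **Catch box:** I picked up the plain plywood box by its handle and left both purple look-alikes alone. I set it about 146 mm from the stand's axis under the small balls' corner, handle pointing away. The last pictures show it flat on the bench.
- **Pressing:** I pressed the bar with the shut fingertips at 2 to 7 N. Both small balls had rolled out before the leg reached its stop, and no ball was touched. I kept pressing until the force rose to about 10.7 N with no further travel, at about 27 mm of drop. That fits the leg resting on the base disc, but I did not see the contact itself.
- **Tray:** I let the bar up slowly along the same arc. The tray came back level but turned about 2 to 3° from where it started.
- **Other pieces:** The three large balls, the disc and both plugs are in their own bays. The gouge, mallet and offcut show only image-noise differences from the first picture.

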